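Tip the pie weights out of the flip-flap caddy into the small pie dish

ROBOT

A 6-joint arm with a two-finger parallel gripper is mounted at the origin on the work surface. World frame = base frame: x ahead of the robot, y to its left, z up, the work surface at z = 0. Lengths are in m, angles in degrees, forces in N, time in s.
With the tool pointing down it reaches from about 0.35 to 0.875 m from the base axis. Payload 4.2 kg.
Tool frame: the origin (TCP) lies on the centre line of the jaws, within the pads' length; the fingertips stand 17 mm ahead of it and the grasp point (between the pads) lies 2 mm behind it; y points along the fingers, x is the direction in which the jaws open and shut, and the axes are right-handed (so a half turn about y gives the same grasp; the last joint's range is limited). The gripper opens to 87 mm and grips with 3 to 60 N. Pads are 19 mm wide; open, the fingers measure 117 mm over their backs; the gripper's body (75 mm by 190 mm) begins 51 mm behind the grasp point.
Start: joints at [86.78, 22.042, 0.453, 0, -68.411, -14.817], TCP at [0.193, 0.594, 0.24] pointing down, gripper open.
Joint ranges: [-179.83, 179.83], [-69.29, 118.12], [-61.27, 80.66], [-181.25, 117.63], [-171.15, -9.14], [-177.46, 177.46]. Speed limits (degrees/s): [159.86, 159.86, 180, 180, 180, 180].

INTERFACE

Orientations are given as a 3x3 rotation matrix whose columns are the frame's x, y, z axes.
In Python, from station import env, optics, regions_of, place_of gives the robot as it stands. The module is installed in compiled form; this text tells all that it offers.
- The arm moves only by the shell command python3 -m inch 'ROWS' [FORCE]. ROWS is JSON, one flat list of numbers, 7 for each row, row after row: the shift along the tool's x, y, z in cm, then the turn, a rotation vector about the tool's x, y, z in rad, then the closure in counts, from 0 (fully open) to 255 (shut). In form: [x, y, z, rx, ry, rz, hand, x, y, z, rx, ry, rz, hand, ...]. A call has 1 to 10 rows; each row is the pose to reach, as a shift and turn from the pose commanded when the call began, along the tool's axes at that moment; what a row does not reach only later rows make up. A row lasts 1/12 s, in which the tool goes at most 41.7 mm and 7.16 degrees, less where a joint would pass 70% of its speed; a pose out of reach is approached as far as the arm can. A call with a gripper value outside its range is refused whole. The fingers move at their own pace and stop on an object; FORCE is the grip in N (left out, the last holds). Time passes only in rows, so rows that repeat a pose let the fingers close. It gives the time, the measured TCP pose, the force and the opening at its end, in the units of the state.
- env.sense(): the state, without advancing time (a new reading comes with each control period).
- optics.camera(name): name is "scene" or "top" or "wrist"; returns (picture, depth): 480x640x3 uint8, blue, green, red; 480x640 float32, m along the optical axis (not along the pixel's ray), 0 where there is no reading.
- optics.get_calibration(name): a dict with "K" (3x3 intrinsics, pixels), "camera_from_world" (4x4, takes a point from world to camera coordinates). Camera axes: x right, y down, z forward; pixel columns grow to the right and rows downward; lengths in m; the calibration is good to about 2 mm. A picture is of the moment at which its call begins: read the wrist's pose just before it. get_calibration takes no time and is no camera call; for the wrist camera it gives the pose at the moment of the call.
- env.hand_in(): hands the job in, once; it reports no verdict.
Trained networks look in the newest picture that a camera, given by its name, has taken for a name from the list of things; names that differ only in an ending like _2 or _b are one class to them, and where a whole thing is asked for, a point or a joint stands for the part that bears it (a point fixed in the world has none). Each returns a list of dicts, best first, with "confidence" (0 to 1); they miss things now and then, are a little off and sometimes report something else, mostly with a low value. They report only what shows in the picture. A call takes as long as a camera call. They do not tell look-alikes from the thing itself.
- regions_of(camera, target): "region" (480x640 bool, what is visible of it).
- place_of(camera, target): "centre" ([x, y, z] in m, in the coordinates of the camera as it stood for that picture, good to about 4 mm: a listed point, or the origin of a listed thing).
The state is a dict: "time": time; "q": joint angles; "qvel": joint speeds; "effort": joint torques, N m; "tool_pos": TCP position; "orientation": TCP orientation; "contact_force": force on the tool from outside, world axes, zero at the start; "moment": the same for the moment, N m; "finger_gap": finger opening in m.
Only numpy, scipy, OpenCV 4.12 (cv2) and the standard library are available. Lean on these libraries where they do the work, as an engineer would, in place of code of your own. Each camera call takes 0.05 s, during which the arm holds its last target. There are 200 camera calls.

TASK

Get the small pie dish ready for blind baking: lift the clear caddy by its handle and, close above the dish, tip it slowly, just far enough that its green flap swings open and all four reddish pie weights slide out into the dish, while the rubber-footed blue drying puck stays behind in the caddy. Then turn the caddy upright so that the flap falls shut, stand it gently back on the middle of its cork trivet and let go. Spill nothing, and leave the dish, the jar, the ramekin and the rolling pin where they are.

Things in the scene. Friction and masses are not known exactly. Their poses are not given: they have to be found in the camera images.
- caddy: Box caddy 110 (x) x 76 (y) x 64 mm (z), about 0.34 kg empty; origin: centre of its underside, z up. White floor and back (-x) wall, clear sides and roof, all 4 mm thick. The whole +x end is the mouth, closed only by the green flap. Stands upright on the trivet at the start.
- caddy_handle (a point): Middle of the caddy's handle, 84 mm above its underside, on its axis: an upright black plate on the roof, 14 mm thick along the caddy's x, 60 mm long along y, from 64 to 104 mm above the underside. Pinch it across its thickness, fingers closing along the caddy's x.
- caddy_mouth (a point): Middle of the caddy's lower front edge, where the weights slide out (caddy x = 55 mm, z = 0; x points out of the mouth). The flat floor has no lip. Tipped slowly, mouth down, the weights start to slide at 19 to 37 degrees, the puck about 14 degrees later (sooner if jerked); friction differs from run to run, so no one angle always serves: tip step by step and watch or feel for the slide.
- puck: Drying puck, a disc 36 mm across and 12 mm high with a black rubber foot and a blue top, 30 g, lying at the back of the caddy behind the weights; it grips the floor better than they do and must stay in the caddy, anywhere on its floor. Origin: centre of its underside.
- flap (a joint): Opening of the green flap (rad): 0 shut, 1.5 most. Its hinge runs along the mouth's top edge (caddy x = 56, z = 61 mm); it is 74 mm wide, 4 mm thick and reaches 57 mm down; its lower edge swings out to +x. No catch: it hangs plumb, so it opens by about the angle the caddy is tipped (or is pushed further by the weights) and falls shut when the caddy is upright.
- dish: Small white round pie dish lined with a paper disc, 0.45 kg, loose on the worktop: 144 mm outside diameter at the rim, 112 mm at the foot, 32 mm high, 4 mm wall, inner floor 5 mm above its underside. Origin: centre of the underside; z up.
- trivet: Round flat cork trivet, 190 mm diameter, 6 mm thick, fixed to the worktop. Origin: centre of its underside. The caddy stands on it at the start and must end on its middle.
- jar: Closed jar with a steel lid, 70 mm diameter, 100 mm high; origin at the centre of its underside. To be left alone.
- rolling_pin: Wooden rolling pin, 48 mm diameter, 330 mm long along its y; origin under its middle. Does not roll. To be left alone.
- ramekin: Small blue ramekin, 80 mm diameter, 45 mm high; origin at the centre of its underside. To be left alone.
- weight0: Reddish ceramic pie weight, a pillow 22 x 22 x 14 mm of about 18 g, one of four alike lying in one layer on the caddy's floor, seen through its clear roof. Origin: centre of its underside.
- weight1: Reddish ceramic pie weight, a pillow 22 x 22 x 14 mm of about 18 g, one of four alike lying in one layer on the caddy's floor, seen through its clear roof. Origin: centre of its underside.
- weight2: Reddish ceramic pie weight, a pillow 22 x 22 x 14 mm of about 18 g, one of four alike lying in one layer on the caddy's floor, seen through its clear roof. Origin: centre of its underside.
- weight3: Reddish ceramic pie weight, a pillow 22 x 22 x 14 mm of about 18 g, one of four alike lying in one layer on the caddy's floor, seen through its clear roof. Origin: centre of its underside.
Not all that is in view belongs to the job. What is meant by the trivet is not orange or pink, and is the larger of those in its own colour.

How it is judged (in metres and radians):
On the way, in this order (a step that is already met when the one before it is completed fails the run):
1. the caddy is lifted off its trivet, about upright (z of caddy in the frame of trivet above 0.03 m and angle between caddy's own z axis and vertical below 0.26 rad), for 0.2 s.
2. over the dish the caddy is tipped by more than 14 degrees and its flap is open (angle between caddy's own z axis and vertical above 0.25 rad and value of joint flap above 0.15 rad and horizontal distance between caddy and dish below 0.15 m), for 0.1 s.
3. all four weights have slid into the dish (horizontal distance between each of weight0, weight1, weight2, weight3 and dish below 0.064 m and height (world z) of each of weight0, weight1, weight2, weight3 below 0.045 m), for 0.3 s.
At the end, for the whole second after the job is handed in: All four weights lie still in the dish (within 64 mm of its centre, lower than 45 mm), which moved under 20 mm; the caddy stands released, upright (3 degrees) and still on the trivet, within 35 mm of its centre, flap shut (under 0.1 rad), puck inside (within 60 mm of its origin) (all of step 3 and linear speed of each of weight0, weight1, weight2, weight3 below 0.03 m/s and distance of dish from where it was at the start of the episode below 0.02 m and angle between each of dish, caddy's own z axis and vertical below 0.05 rad and horizontal distance between caddy and trivet below 0.035 m and z of caddy in the frame of trivet between 0.003 and 0.01 m and linear speed of caddy below 0.02 m/s and value of joint flap below 0.1 rad and x of puck in the frame of caddy below 0.045 m and distance between puck and caddy below 0.06 m and contact force between the fingers and caddy below 0.05 N); the robot touches nothing.
It fails at once if the puck comes out of the caddy (distance between puck and caddy above 0.075 m).
It fails at once if a weight falls from a height (faster than 1.6 m/s) (linear speed of any of weight0, weight1, weight2, weight3 above 1.6 m/s).
It fails at once if the caddy is banged down on the trivet (over 300 N of impact) (contact force between caddy and trivet above 300 N).
It fails at once if a weight is spilled onto the trivet or the worktop ((height (world z) of weight0 below 0.004 m and horizontal distance between weight0 and dish above 0.08 m) or (height (world z) of weight1 below 0.004 m and horizontal distance between weight1 and dish above 0.08 m) or (height (world z) of weight2 below 0.004 m and horizontal distance between weight2 and dish above 0.08 m) or (height (world z) of weight3 below 0.004 m and horizontal distance between weight3 and dish above 0.08 m)).
It fails at once if the dish, the jar, the rolling pin or the ramekin is moved by more than 20 mm (distance of any of jar, rolling_pin, ramekin, dish from where it was at the start of the episode above 0.02 m).
It also fails if it takes over 58 s, if anything falls off the work surface, if the arm or the gripper's body presses on something with over 40 N, if the wrist force passes 120 N, or if a joint passes its speed limit or range.

## Working session

There is one attempt and no reset: what is moved stays moved. The work goes in short steps, Python scripts to look and compute and a shell command to move; the robot and the scene stay as the last step left them, time stands still between calls to the robot, and variables do not carry over. Pictures are saved under pics/ and viewed, about 8 in all and at most 12, crops included, and the job is handed in when it is done.

```bash
mkdir -p pics; cat > h.py <<'E'
import numpy as np, cv2
from station import env, optics, regions_of, place_of
def snap(cam,fn=None):
    p,d=optics.camera(cam)
    if fn: cv2.imwrite('pics/'+fn,p)
    return p,d
def w(cam,c):
    T=np.linalg.inv(optics.get_calibration(cam)['camera_from_world']); return (T@np.append(c,1))[:3]
def px(cam,P):
    c=optics.get_calibration(cam); v=(c['camera_from_world']@np.append(P,1))[:3]; v=c['K']@v; return v[:2]/v[2]
def pts(cam,d,mask):
    c=optics.get_calibration(cam);K=c['K'];v,u=np.nonzero(mask&(d>0));z=d[v,u]
    P=np.stack([(u-K[0,2])/K[0,0]*z,(v-K[1,2])/K[1,1]*z,z,np.ones_like(z)]);return (np.linalg.inv(c['camera_from_world'])@P)[:3].T
E
python3 - <<'E'
from h import *
np.set_printoptions(precision=4,suppress=True)
for cam in ['scene','top']:
    p,d=snap(cam,cam+'0.png')
    for n in ['caddy','caddy_handle','caddy_mouth','puck','dish','trivet','jar','rolling_pin','ramekin','weight0']:
        for r in place_of(cam,n)[:5]:
            P=w(cam,r['centre']);print(cam,n,round(r['confidence'],2),P,px(cam,P).round())
s=env.sense();print(s)
a=cv2.imread('pics/scene0.png');b=cv2.imread('pics/top0.png')
E
```

```text
scene caddy 0.78 [0.6025 0.2304 0.0092] [401. 198.]
scene caddy_handle 0.77 [0.6004 0.2308 0.0938] [405. 170.]
scene caddy_mouth 0.79 [ 0.6478  0.2569 -0.0015] [427. 203.]
scene dish 0.67 [ 0.6176 -0.1724  0.0001] [292. 365.]
scene trivet 0.93 [ 0.6025  0.2268 -0.0002] [400. 203.]
scene trivet 0.87 [ 0.355   0.2694 -0.0014] [309. 140.]
scene trivet 0.81 [ 0.3178 -0.1923  0.0003] [149. 287.]
scene trivet 0.6 [ 0.6081  0.0333 -0.0007] [351. 274.]
scene jar 0.64 [0.6005 0.2279 0.0917] [404. 172.]
scene jar 0.62 [ 0.7275 -0.0318  0.0055] [391. 332.]
scene rolling_pin 0.87 [0.7542 0.2593 0.0018] [476. 225.]
scene ramekin 0.79 [ 0.4161 -0.0339  0.0016] [246. 251.]
top caddy 0.97 [0.6027 0.2291 0.0064] [194. 213.]
top caddy_handle 0.76 [0.5987 0.2283 0.0882] [184. 205.]
top dish 0.74 [ 0.6198 -0.1763  0.0034] [397. 200.]
top trivet 0.94 [0.6031 0.0377 0.0046] [291. 211.]
top trivet 0.87 [ 0.3528  0.2768 -0.0003] [168. 342.]
top trivet 0.57 [ 0.3146 -0.1863  0.002 ] [411. 355.]
top jar 0.61 [ 0.7288 -0.0271  0.0011] [321. 150.]
top rolling_pin 0.86 [ 0.7574  0.2604 -0.0016] [180. 140.]
top rolling_pin 0.65 [0.6003 0.2301 0.0867] [183. 204.]
top ramekin 0.85 [ 0.4174 -0.0326  0.0022] [329. 303.]
{'time': 1.1, 'q': array([ 86.7801,  22.0409,   0.4536,  -0.0009, -68.4097, -14.8158]), 'qvel': array([-0.0588,  0.0144,  0.1681, -0.058 ,  0.0083,  0.0024]), 'effort': array([  0.0001, -39.0477,  18.7626,   4.2244,   0.0155,  -0.    ]), 'tool_pos': array([0.1935, 0.5943, 0.2396]), 'orientation': array([[-0.3096, -0.    ,  0.9509],
       [-0.9509,  0.0001, -0.3096],
       [-0.    , -1.    , -0.    ]]), 'contact_force': array([0.2098, 0.0275, 0.3534]), 'moment': array([ 0.0089, -0.017 , -0.0014]), 'finger_gap': 0.0872919239241791}
```

View pics/scene0.png

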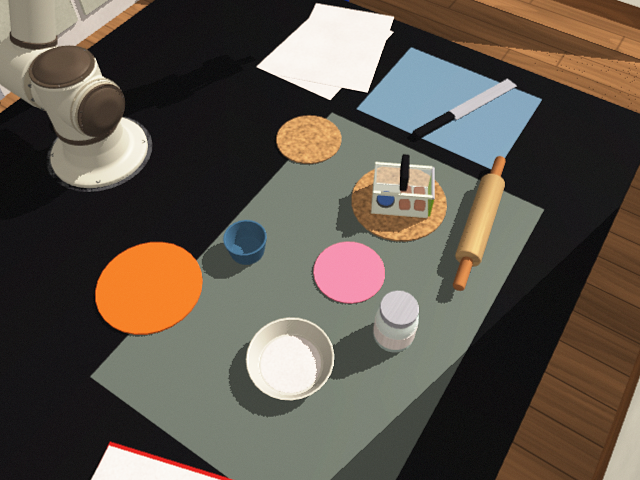

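View pics/top0.png

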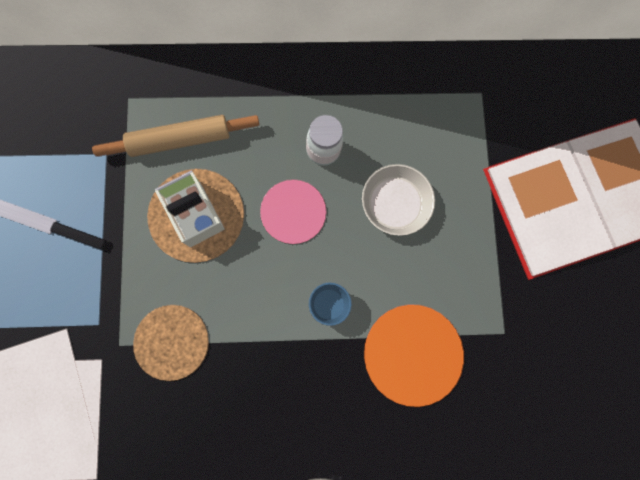

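The cork things are the large disc under the caddy (scene 400,203) and a smaller cork disc (309,140). The orange (149,287) and pink (349,271) discs are excluded, so the trivet is the large cork one. The mouth, with its green flap, faces about +x+y. Next I'll measure precisely and check a close crop.

```bash
cat > m.py <<'E'
from h import *
np.set_printoptions(precision=4,suppress=True)
def circ(P):
    x,y=P[:,0],P[:,1]; A=np.c_[2*x,2*y,np.ones(len(x))]; s=np.linalg.lstsq(A,x*x+y*y,rcond=None)[0]; return s[0],s[1],np.sqrt(s[2]+s[0]**2+s[1]**2)
for cam in ['scene','top']:
    p,d=snap(cam)
    P=pts(cam,d,np.ones(d.shape,bool)).reshape(-1,3); col=p[d>0].astype(int)
    near=np.hypot(P[:,0]-.602,P[:,1]-.229)<.075
    h=near&(P[:,2]>.095)&(P[:,2]<.125)&(col.max(1)<70)
    Q=P[h]; print(cam,'handle n',len(Q),'z',np.percentile(Q[:,2],[5,50,95]))
    r=cv2.minAreaRect((Q[:,:2]*1000).astype(np.float32)); print(r)
    g=near&(P[:,2]>.0)&(col[:,1]>col[:,2]+15)&(col[:,1]>col[:,0]+25); print('green',g.sum(),P[g].mean(0))
    ck=(np.hypot(P[:,0]-.602,P[:,1]-.229)<.13)&(P[:,2]<.012)&(col[:,2]>col[:,0]+40)
    c,rad=cv2.minEnclosingCircle((P[ck][:,:2]*1000).astype(np.float32)); print('trivet',c,rad)
    dm=(np.hypot(P[:,0]-.618,P[:,1]+.174)<.09)&(P[:,2]>.026)&(P[:,2]<.04)
    c,rad=cv2.minEnclosingCircle((P[dm][:,:2]*1000).astype(np.float32)); print('dish',c,rad,circ(P[dm]))
    for n,q in [('trivet',4),('dish',2)]:
        for r in regions_of(cam,n)[:q]:
            m=r['region'];Q=P.reshape(-1,3)[m[d>0]];print(n,round(r['confidence'],2),np.median(Q,0))
    u,v=px(cam,[.602,.229,.03]).astype(int)
    cv2.imwrite(f'pics/c_{cam}.png',cv2.resize(p[v-60:v+60,u-70:u+70],None,fx=2.8,fy=5/1.0*.56))
a,b=[cv2.imread(f'pics/c_{c}.png') for c in('scene','top')];cv2.imwrite('pics/crop1.png',np.hstack([a,b]))
E
python3 m.py
```

```text
scene handle n 203 z [0.099  0.1081 0.1113]
((600.4025268554688, 226.9952850341797), (12.951557159423828, 62.15280532836914), 26.52399444580078)
green 70 [0.6609 0.2271 0.053 ]
trivet (605.7105102539062, 211.46302795410156) 112.03643798828125
dish (616.406982421875, -172.48828125) 72.51878356933594 (np.float64(0.6165545712311173), np.float64(-0.17325801138190583), np.float64(0.06814630089348464))
trivet 0.93 [0.6054 0.0299 0.004 ]
trivet 0.87 [ 0.3223 -0.196   0.0061]
trivet 0.8 [0.3565 0.2668 0.0037]
dish 0.91 [ 0.6117 -0.1683  0.0069]
top handle n 296 z [0.0979 0.1088 0.1119]
((599.5939331054688, 226.24375915527344), (13.275629043579102, 56.871150970458984), 27.37751007080078)
green 265 [0.6392 0.2468 0.0699]
trivet (600.44580078125, 227.37371826171875) 95.97379302978516
dish (614.8200073242188, -172.3880157470703) 71.71802520751953 (np.float64(0.6144353727211509), np.float64(-0.1719786422193357), np.float64(0.06815315664802477))
trivet 0.77 [0.3525 0.2708 0.0048]
trivet 0.73 [0.601  0.0343 0.0045]
trivet 0.62 [ 0.3143 -0.1902  0.0064]
trivet 0.57 [0.5824 0.2009 0.0058]
dish 0.7 [ 0.6197 -0.1779  0.007 ]
```

View pics/crop1.png

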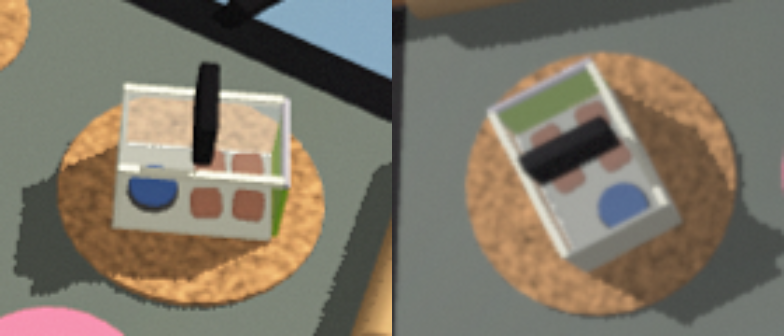

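The crop shows the caddy on the large cork disc. Its green flap faces the upper end, the four weights lie towards the mouth and the blue puck is at the back. The handle is at (0.600, 0.227) with yaw about 27°.

```bash
cat > go.py <<'E'
# usage: go.py x y z yaw(caddy x, deg) tilt(deg): shift/turn in tool axes
import sys; from h import *; from scipy.spatial.transform import Rotation as Ro
a=[float(v) for v in sys.argv[1:6]]; s=env.sense(); R=np.array(s['orientation'])
C=Ro.from_euler('ZY',[a[3],a[4]],degrees=True).as_matrix()
T=np.c_[-C[:,0],-C[:,2],-C[:,1]]
print('shift cm',(R.T@(np.array(a[:3])-s['tool_pos'])*100).round(2),'rot',Ro.from_matrix(R.T@T).as_rotvec().round(4),'t',s['time'],'q',np.round(s['q'],1))
E
python3 go.py .600 .2266 .20 27 0
```

```text
shift cm [22.37  3.95 50.04] rot [-0.      0.7848  0.    ] t 1.4 q [ 86.8  22.    0.5  -0.  -68.4 -14.8]
```

```bash
python3 -m inch '[11,2,25,0,0.39,0,0, 11,2,25,0,0.39,0,0, 11,2,25,0,0.39,0,0, 22.4,3.9,50,0,0.785,0,0, 22.4,3.9,50,0,0.785,0,0, 22.4,3.9,50,0,0.785,0,0, 22.4,3.9,50,0,0.785,0,0, 22.4,3.9,50,0,0.785,0,0, 22.4,3.9,50,0,0.785,0,0, 22.4,3.9,50,0,0.785,0,0]' 20; python3 go.py .600 .2266 .20 27 0
```

```text
time: 2.23
tool_pos: [0.503, 0.3139, 0.2101]
orientation: [[-0.891, 0.0, 0.454], [-0.454, 0.0, -0.891], [-0.001, -1.0, -0.0]]
contact_force: [0.8, 0.4, 0.2]
finger_gap: 0.0872
shift cm [-4.68  1.01 12.19] rot [ 0.0001  0.0001 -0.0006] t 2.2333 q [ 47.6  20.2  -6.8   0.  -63.  -20.6]
```

```bash
python3 -m inch '[-4.7,1,12.2,0,0,0,0, -4.7,1,12.2,0,0,0,0, -4.7,1,12.2,0,0,0,0, -4.7,1,12.2,0,0,0,0, -4.7,1,12.2,0,0,0,0, -4.7,1,12.2,0,0,0,0]'; python3 - <<'E'
from h import *
np.set_printoptions(precision=4,suppress=True)
print(env.sense()['tool_pos'],env.sense()['q'])
p,d=snap('wrist','w1.png')
for n in ['caddy_handle','caddy']:
    for r in place_of('wrist',n)[:2]: print(n,r['confidence'],w('wrist',r['centre']))
P=pts('wrist',d,np.ones(d.shape,bool)); col=p[d>0].astype(int)
h=(np.hypot(P[:,0]-.6,P[:,1]-.2266)<.05)&(P[:,2]>.1)&(P[:,2]<.12)&(col.max(1)<80)
Q=P[h];print(len(Q),np.median(Q,0),cv2.minAreaRect((Q[:,:2]*1000).astype(np.float32)))
E
python3 go.py .600 .2266 .20 27 0
```

```text
time: 2.73
tool_pos: [0.5988, 0.2278, 0.1995]
orientation: [[-0.892, -0.001, 0.453], [-0.453, -0.0, -0.892], [0.001, -1.0, -0.0]]
contact_force: [-0.2, 0.1, -0.5]
finger_gap: 0.087
[0.5988 0.2278 0.1995] [ 35.2664  25.198   -0.4699  -0.0199 -64.3694  -8.3359]
caddy_handle 0.71 [0.5994 0.2296 0.0947]
caddy 0.91 [0.5963 0.2331 0.0102]
2014 [0.6013 0.2268 0.1099] ((600.1818237304688, 229.50790405273438), (12.659188270568848, 58.70915985107422), 27.178564071655273)
shift cm [-0.05  0.03  0.34] rot [ 0.0002  0.0019 -0.0004] t 2.8833 q [ 35.4  25.1  -0.5  -0.  -64.4  -8.3]
```

View pics/w1.png

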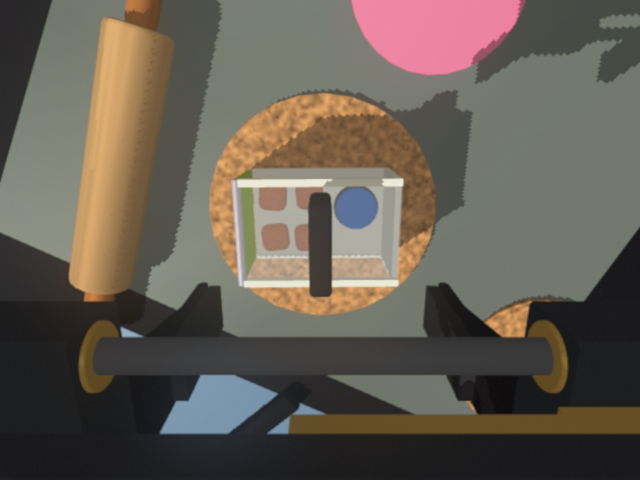

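The wrist view confirms it: the handle is at (320,245), between the fingers and square to the jaws. The weights are on the flap side (left) and the puck is at (356,207). I'll descend and grip.

```bash
python3 -m inch '[0,3,0.2,0,0,0,0, 0,5.5,0.2,0,0,0,0, 0,7.5,0.2,0,0,0,0, 0,9,0.2,0,0,0,0, 0,10,0.2,0,0,0,0, 0,10.7,0.2,0,0,0,0, 0,10.7,0.2,0,0,0,0, 0,10.7,0.2,0,0,0,0]'; python3 go.py .600 .228 .093 27 0
```

```text
time: 3.55
tool_pos: [0.6, 0.227, 0.0936]
orientation: [[-0.891, 0.001, 0.455], [-0.455, 0.0, -0.891], [-0.001, -1.0, 0.0]]
contact_force: [-1.1, -0.6, 0.3]
finger_gap: 0.0868
shift cm [-0.05  0.06 -0.09] rot [-0.0002  0.0008 -0.0011] t 3.55 q [ 35.2  30.9  -7.5   0.  -51.5  -8.1]
```

```bash
python3 -m inch '[0,0,0,0,0,0,120, 0,0,0,0,0,0,160, 0,0,0,0,0,0,200, 0,0,0,0,0,0,210, 0,0,0,0,0,0,220, 0,0,0,0,0,0,235, 0,0,0,0,0,0,255, 0,0,0,0,0,0,255, 0,0,0,0,0,0,255, 0,0,0,0,0,0,255]' 40
python3 -m inch '[0,-0.2,0,0,0,0,255, 0,-0.5,0,0,0,0,255, 0,-1,0,0,0,0,255, 0,-1.7,0,0,0,0,255, 0,-2.5,0,0,0,0,255, 0,-3.5,0,0,0,0,255, 0,-4.5,0,0,0,0,255, 0,-5.5,0,0,0,0,255, 0,-6,0,0,0,0,255, 0,-6,0,0,0,0,255]'; python3 go.py .55 -.17 .16 -2 0
```

```text
time: 4.38
tool_pos: [0.5998, 0.2263, 0.0928]
orientation: [[-0.891, -0.0, 0.454], [-0.454, -0.0, -0.891], [0.0, -1.0, 0.0]]
contact_force: [0.4, -0.0, 0.4]
finger_gap: 0.0281
time: 5.22
tool_pos: [0.6008, 0.2268, 0.1552]
orientation: [[-0.891, 0.004, 0.454], [-0.454, 0.002, -0.891], [-0.004, -1.0, -0.0]]
contact_force: [-0.3, -0.0, -3.9]
finger_gap: 0.0139
shift cm [22.54 -0.58 33.05] rot [ 0.0012  0.5061 -0.0039] t 5.2167 q [ 35.1  27.3  -3.7   0.  -58.7  -8.1]
```

The fingers were still at 28 mm when the lift began, so the grip may sit lower on the handle. I'll check.

```bash
cat > look.py <<'E'
import sys; from h import *
np.set_printoptions(precision=4,suppress=True)
s=env.sense(); print('tcp',s['tool_pos'],'F',s['contact_force'],'M',s['moment'],'gap',round(s['finger_gap'],4),'t',s['time'])
R=np.array(s['orientation']); t=s['tool_pos']; dz=float(sys.argv[1]); 
O=t+R@np.array([0,dz,0])  # caddy origin from tcp
C=np.c_[-R[:,0],-R[:,2],-R[:,1]]
print('origin',O,'mouth',O+C@[.055,0,0],'tilt',np.degrees(np.arccos(C[2,2])))
for cam in sys.argv[2].split(','):
    p,d=snap(cam,f'{sys.argv[3]}_{cam}.png')
    for n in sys.argv[4].split(','):
        for r in place_of(cam,n)[:4]:
            P=w(cam,r['centre']); print(cam,n,round(r['confidence'],2),P,'caddy',C.T@(P-O)*1000)
E
python3 look.py .087 scene,top,wrist l1 caddy,caddy_handle,puck,weight0
python3 - <<'E'
from h import *
a=cv2.imread('pics/l1_scene.png')[100:300,280:540];b=cv2.imread('pics/l1_wrist.png')
cv2.imwrite('pics/v4.png',np.hstack([cv2.resize(a,(520,400)),cv2.resize(b,(280,400))[:, :]]))
E
```

```text
tcp [0.6008 0.2268 0.1552] F [-0.2675 -0.0176 -3.8611] M [ 0.0566 -0.0739  0.0476] gap 0.0139 t 5.2167
origin [0.6011 0.227  0.0682] mouth [0.6501 0.252  0.0684] tilt 0.2332989419116199
scene caddy 0.59 [0.603  0.2299 0.0642] caddy [ 3.0754  1.7264 -4.0406]
scene caddy_handle 0.59 [0.6013 0.2274 0.1496] caddy [ 0.6955  0.2349 81.4082]
scene puck 0.18 [ 0.7283 -0.0324  0.0021] caddy [  -4.6497 -288.8638  -66.073 ]
top caddy 0.66 [0.5987 0.2261 0.0626] caddy [-2.5086  0.2735 -5.6512]
top caddy_handle 0.59 [0.6011 0.227  0.1467] caddy [ 0.3512  0.0363 78.4248]
wrist caddy 0.7 [0.5932 0.2311 0.0634] caddy [-5.1616  7.2261 -4.7697]
wrist caddy_handle 0.9 [0.6005 0.2276 0.1484] caddy [ 0.0675  0.8603 80.2233]
wrist weight0 0.17 [0.5976 0.2293 0.0651] caddy [-2.101   3.6367 -3.0963]
```

View pics/v4.png

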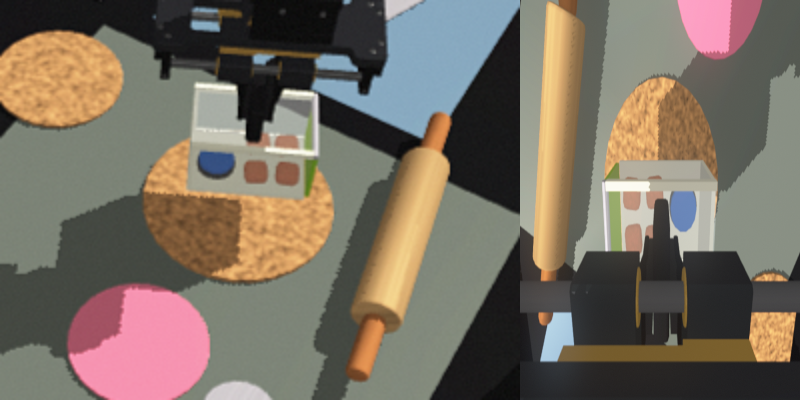

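Held level, underside about 91 mm below the TCP, with all weights and the puck in place. Now I'll carry it gently to the dish.

```bash
python3 go.py .536 -.171 .16 -2 0; python3 -m inch '[0.4,-0.1,0.5,0,0.01,0,255, 1.2,-0.2,1.6,0,0.03,0,255, 2.4,-0.3,3.3,0,0.06,0,255, 3.6,-0.4,4.9,0,0.09,0,255, 4.8,-0.5,6.5,0,0.12,0,255, 6.1,-0.5,8.1,0,0.15,0,255, 7.3,-0.5,9.7,0,0.18,0,255, 8.5,-0.5,11.3,0,0.21,0,255, 9.7,-0.5,12.9,0,0.24,0,255, 10.9,-0.5,14.5,0,0.27,0,255]'; python3 go.py .536 -.171 .16 -2 0
```

```text
shift cm [23.72 -0.71 32.51] rot [-0.000e+00  5.059e-01  1.000e-04] t 5.9667 q [ 35.1  27.5  -3.9   0.  -58.7  -8.1]
time: 6.8
tool_pos: [0.5676, 0.0455, 0.1583]
orientation: [[-0.98, 0.0, 0.197], [-0.197, -0.0, -0.98], [-0.0, -1.0, 0.0]]
contact_force: [-0.4, -0.3, -5.0]
finger_gap: 0.0137
shift cm [ 7.36 -0.17 20.61] rot [-1.000e-04  2.328e-01 -1.000e-04] t 6.8 q [ 20.9  20.8 -14.1   0.  -55.2  -9.6]
```

```bash
python3 -m inch '[0.7,0,2,0,0.03,0,255, 1.4,0,4,0,0.06,0,255, 2.2,-0.1,6.2,0,0.09,0,255, 3,-0.1,8.4,0,0.12,0,255, 3.8,-0.1,10.6,0,0.15,0,255, 4.6,-0.1,12.8,0,0.18,0,255, 5.4,-0.2,15,0,0.2,0,255, 6.2,-0.2,17.2,0,0.22,0,255, 6.7,-0.2,18.7,0,0.233,0,255, 7,-0.2,19.6,0,0.233,0,255]'; python3 go.py .536 -.173 .143 -2 0
python3 look.py .091 wrist,top,scene d1 caddy_mouth,dish,puck,weight0
```

```text
time: 7.63
tool_pos: [0.5377, -0.1609, 0.1603]
orientation: [[-0.999, -0.0, -0.036], [0.036, -0.0, -0.999], [0.0, -1.0, 0.0]]
contact_force: [-0.0, 1.1, -5.8]
finger_gap: 0.0136
shift cm [0.13 1.73 1.22] rot [-0.0003 -0.0006  0.0001] t 7.6333 q [ -0.1  19.9 -15.1   0.  -55.   -1.9]
tcp [ 0.5377 -0.1609  0.1603] F [-0.0129  1.1315 -5.8246] M [ 0.2122 -0.0608  0.0804] gap 0.0136 t 7.6333
origin [ 0.5377 -0.1609  0.0693] mouth [ 0.5926 -0.1629  0.0693] tilt 0.017940155163124704
wrist dish 0.55 [ 0.6145 -0.1728  0.    ] caddy [ 77.2528  -9.0754 -69.2136]
top weight0 0.3 [ 0.5411 -0.1576  0.1519] caddy [ 3.2829  3.4334 82.6734]
scene caddy_mouth 0.75 [ 0.596  -0.1589  0.0669] caddy [58.2616  4.0796 -2.3892]
scene dish 0.78 [ 0.6176 -0.1712  0.0017] caddy [ 80.2541  -7.4143 -67.5717]
scene puck 0.73 [ 0.7298 -0.0329  0.0035] caddy [187.481  134.8192 -65.6733]
```

```bash
python3 -m inch '[0.1,0.3,0.4,0,0,0,255, 0.1,0.8,0.8,0,0,0,255, 0.1,1.3,1,0,0,0,255, 0.1,1.7,1,0,0,0,255, 0.1,1.7,1,0,0,0,255, 0.1,1.7,1,0,0,0,255]'
python3 -m inch '[-0.08,-0.05,0,0,0,-0.009,255, -0.32,-0.19,0,0,0,-0.035,255, -0.48,-0.27,0,0,0,-0.052,255, -0.65,-0.36,0,0,0,-0.07,255, -0.81,-0.44,0,0,0,-0.087,255, -0.98,-0.52,0,0,0,-0.105,255, -1.15,-0.6,0,0,0,-0.122,255, -1.32,-0.68,0,0,0,-0.14,255, -1.66,-0.82,0,0,0,-0.1745,255, -2.01,-0.94,0,0,0,-0.2094,255]'
python3 look.py .091 wrist,scene,top d2 caddy_mouth,puck,weight0,flap
python3 - <<'E'
from h import *
b=cv2.imread('pics/d2_wrist.png');a=cv2.imread('pics/d2_scene.png')[200:440,180:440]
cv2.imwrite('pics/v5.png',np.hstack([cv2.resize(a,(400,370)),cv2.resize(b,(400,370))]))
E
```

```text
time: 8.88
tool_pos: [0.5374, -0.1685, 0.1423]
orientation: [[-0.999, -0.001, -0.032], [0.032, 0.0, -0.999], [0.001, -1.0, 0.0]]
contact_force: [0.0, -0.6, -4.2]
finger_gap: 0.014
time: 9.72
tool_pos: [0.5583, -0.169, 0.1527]
orientation: [[-0.977, -0.209, -0.032], [0.031, 0.007, -0.999], [0.209, -0.978, -0.0]]
contact_force: [-0.5, -0.2, -4.3]
finger_gap: 0.0139
tcp [ 0.5583 -0.169   0.1527] F [-0.4519 -0.2412 -4.32  ] M [ 0.0866 -0.8568 -0.0137] gap 0.0139 t 9.7167
origin [ 0.5393 -0.1684  0.0637] mouth [ 0.593  -0.1701  0.0522] tilt 12.045360463117074
wrist caddy_mouth 0.58 [ 0.617  -0.1741 -0.0006] caddy [ 89.5632  -3.2597 -46.6611]Traceback (most recent call last):
  File "look.py", line 11, in <module>
    for r in place_of(cam,n)[:4]:
             ~~~~~~~~^^^^^^^
ValueError: it knows: caddy, caddy_handle, caddy_mouth, dish, jar, puck, ramekin, rolling_pin, trivet, weight
[ WARN:0@0.459] global loadsave.cpp:275 findDecoder imread_('pics/d2_scene.png'): can't open/read file: check file path/integrity
Traceback (most recent call last):
TypeError: 'NoneType' object is not subscriptable
```

```bash
cat > tip.py <<'E'
import sys; from h import *
np.set_printoptions(precision=0,suppress=True)
fn=sys.argv[1]; s=env.sense(); R=np.array(s['orientation']); O=s['tool_pos']+R@np.array([0,.091,0]); C=np.c_[-R[:,0],-R[:,2],-R[:,1]]
m=O+C@[.055,0,0]
print('tilt %.1f'%np.degrees(np.arccos(C[2,2])),'mouth',(m*1000),'t %.2f'%s['time'],'My %.3f Fz %.2f'%(s['moment'][1],s['contact_force'][2]))
ims=[]
for cam in ['wrist','scene','top']:
    p,d=snap(cam); c=optics.get_calibration(cam); T=np.linalg.inv(c['camera_from_world']); Ki=np.linalg.inv(c['K'])
    u,v=px(cam,O+C@[.02,0,.02]).astype(int) if cam!='wrist' else (320,240)
    hsv=cv2.cvtColor(p,cv2.COLOR_BGR2HSV).astype(int); H,S,V=hsv[...,0],hsv[...,1],hsv[...,2]
    roi=np.zeros(H.shape,bool); r=400 if cam=='wrist' else 75; roi[max(0,v-r):v+r,max(0,u-r):u+r]=1
    for nm,mk in [('red',((H<10)|(H>174))&(S>55)&(V>60)),('blue',(H>105)&(H<122)&(S>110)&(V>60))]:
        n,l,st,ce=cv2.connectedComponentsWithStats((mk&roi).astype(np.uint8))
        o=[]
        for i in range(1,n):
            if st[i,4]<(60 if cam=='wrist' else 12): continue
            ray=T[:3,:3]@(Ki@np.append(ce[i],1)); o0=T[:3,3]; k=((O+C@[0,0,.016]-o0)@C[:,2])/(ray@C[:,2])
            P=C.T@(o0+k*ray-O)*1000; o.append((int(st[i,4]),ce[i].astype(int).tolist(),P[:2].round().tolist()))
        print(cam,nm,o)
    ims.append(cv2.resize(p if cam=='wrist' else p[max(0,v-75):v+75,max(0,u-75):u+75],(400 if cam=='wrist' else 300,300)))
cv2.imwrite('pics/'+fn,np.hstack(ims[:2]))
if len(sys.argv)>2: cv2.imwrite('pics/'+fn,np.hstack(ims)[:, :][:, :1000] if 0 else cv2.resize(np.hstack(ims),(800,240)))
E
python3 tip.py v5.png
```

```text
tilt 12.0 mouth [ 593. -170.   51.] t 9.92 My -0.740 Fz -5.26
wrist red [(112, [315, 234], [4.0, -15.0]), (73, [262, 244], [33.0, -10.0]), (725, [257, 287], [37.0, 16.0]), (107, [297, 273], [14.0, 8.0])]
wrist blue []
scene red [(12, [316, 283], [43.0, 117.0])]
scene blue [(207, [235, 310], [-30.0, -6.0])]
top red [(18, [393, 211], [41.0, 16.0]), (12, [397, 226], [9.0, 10.0])]
top blue []
```

View pics/v5.png

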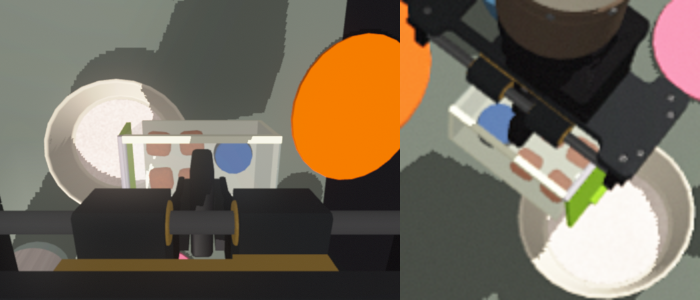

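The wrist camera sees the weights (about 255,230; 305,228; 262,287) and the puck (373,247) through the clear parts, and the flap is over the dish. The caddy is fixed in this view, so I'll track weight and puck colour there.

```bash
cat > tip.py <<'E'
import sys; from h import *
np.set_printoptions(precision=0,suppress=True)
fn=sys.argv[1]; s=env.sense(); R=np.array(s['orientation']); O=s['tool_pos']+R@np.array([0,.091,0]); C=np.c_[-R[:,0],-R[:,2],-R[:,1]]
m=O+C@[.055,0,0]
print('tilt %.1f'%np.degrees(np.arccos(C[2,2])),'mouth',(m*1000),'t %.2f'%s['time'],'My %.3f Fz %.2f'%(s['moment'][1],s['contact_force'][2]))
p,d=snap('wrist'); H,S,V=[x.astype(int) for x in cv2.split(cv2.cvtColor(p,cv2.COLOR_BGR2HSV))]
roi=np.zeros(H.shape,bool); roi[200:300,100:440]=1
for nm,mk in [('red',((H<12)|(H>172))&(S>45)&(V>60)),('blue',(H>100)&(H<125)&(S>75)&(V>60))]:
    n,l,st,ce=cv2.connectedComponentsWithStats((mk&roi).astype(np.uint8))
    print(nm,[(int(st[i,4]),*ce[i].astype(int).tolist()) for i in range(1,n) if st[i,4]>40])
q,_=snap('scene'); a=q[290:450,200:375]
cv2.imwrite('pics/'+fn,np.hstack([cv2.resize(p[150:330,60:440],(480,300)),cv2.resize(a,(320,300))]))
E
python3 tip.py t0.png
python3 -m inch '[-0.16,-0.1,0,0,0,-0.0175,255, -0.32,-0.19,0,0,0,-0.035,255, -0.48,-0.27,0,0,0,-0.052,255, -0.65,-0.36,0,0,0,-0.07,255, -0.65,-0.36,0,0,0,-0.07,255, -0.65,-0.36,0,0,0,-0.07,255]' | head -1
python3 tip.py t1.png
python3 -m inch '[-0.08,-0.05,0,0,0,-0.009,255, -0.16,-0.1,0,0,0,-0.0175,255, -0.24,-0.14,0,0,0,-0.026,255, -0.32,-0.19,0,0,0,-0.035,255, -0.32,-0.19,0,0,0,-0.035,255, -0.32,-0.19,0,0,0,-0.035,255]' | head -1
python3 tip.py t2.png
```

```text
tilt 12.0 mouth [ 592. -170.   52.] t 10.07 My -0.785 Fz -4.38
red [(156, 307, 211), (102, 251, 212), (701, 253, 238), (513, 304, 236), (1124, 258, 284), (294, 295, 277)]
blue [(2311, 373, 251)]
time: 10.67
tilt 16.0 mouth [ 593. -170.   51.] t 10.67 My -1.009 Fz -3.96
red [(157, 306, 211), (111, 250, 212), (697, 252, 238), (531, 304, 237), (1126, 257, 284), (299, 295, 277)]
blue [(2302, 373, 251)]
time: 11.27
tilt 18.0 mouth [ 593. -170.   52.] t 11.27 My -1.185 Fz -4.27
red [(156, 307, 211), (111, 250, 212), (704, 252, 238), (536, 303, 237), (1139, 257, 284), (298, 295, 277)]
blue [(2298, 373, 251)]
```

```bash
python3 -m inch '[-0.08,-0.05,0,0,0,-0.009,255, -0.16,-0.1,0,0,0,-0.0175,255, -0.24,-0.14,0,0,0,-0.026,255, -0.32,-0.19,0,0,0,-0.035,255, -0.32,-0.19,0,0,0,-0.035,255, -0.32,-0.19,0,0,0,-0.035,255]' | head -1
python3 tip.py t3.png
python3 -m inch '[-0.08,-0.05,0,0,0,-0.009,255, -0.16,-0.1,0,0,0,-0.0175,255, -0.24,-0.14,0,0,0,-0.026,255, -0.32,-0.19,0,0,0,-0.035,255, -0.32,-0.19,0,0,0,-0.035,255, -0.32,-0.19,0,0,0,-0.035,255]' | head -1
python3 tip.py t4.png
```

```text
time: 11.87
tilt 20.0 mouth [ 593. -170.   52.] t 11.87 My -1.347 Fz -4.95
red [(158, 306, 211), (108, 251, 212), (700, 252, 238), (532, 304, 236), (1134, 257, 284), (298, 295, 277)]
blue [(2307, 372, 251)]
time: 12.47
tilt 22.0 mouth [ 593. -170.   52.] t 12.47 My -1.425 Fz -4.73
red [(158, 306, 211), (107, 251, 212), (695, 252, 238), (527, 303, 236), (1145, 257, 284), (302, 295, 277)]
blue [(2312, 372, 251)]
```

```bash
python3 -m inch '[-0.08,-0.05,0,0,0,-0.009,255, -0.16,-0.1,0,0,0,-0.0175,255, -0.24,-0.14,0,0,0,-0.026,255, -0.32,-0.19,0,0,0,-0.035,255, -0.32,-0.19,0,0,0,-0.035,255, -0.32,-0.19,0,0,0,-0.035,255]' | head -1
python3 tip.py t5.png
```

```text
time: 13.07
tilt 24.0 mouth [ 593. -170.   52.] t 13.07 My -1.548 Fz -4.20
red [(155, 306, 211), (106, 250, 212), (532, 303, 236), (694, 252, 238), (1139, 256, 284), (301, 295, 277)]
blue [(2309, 372, 251)]
```

```bash
python3 -m inch '[-0.08,-0.05,0,0,0,-0.009,255, -0.16,-0.1,0,0,0,-0.0175,255, -0.24,-0.14,0,0,0,-0.026,255, -0.32,-0.19,0,0,0,-0.035,255, -0.32,-0.19,0,0,0,-0.035,255, -0.32,-0.19,0,0,0,-0.035,255]' | head -1
python3 tip.py t6.png
```

```text
time: 13.67
tilt 26.1 mouth [ 593. -170.   52.] t 13.67 My -1.617 Fz -4.84
red [(165, 306, 211), (107, 249, 212), (531, 303, 236), (699, 251, 238), (1141, 256, 284), (307, 295, 277)]
blue [(2294, 372, 251)]
```

```bash
python3 -m inch '[-0.08,-0.05,0,0,0,-0.009,255, -0.16,-0.1,0,0,0,-0.0175,255, -0.24,-0.14,0,0,0,-0.026,255, -0.32,-0.19,0,0,0,-0.035,255, -0.32,-0.19,0,0,0,-0.035,255, -0.32,-0.19,0,0,0,-0.035,255]' | head -1
python3 tip.py t7.png
```

```text
time: 14.27
tilt 28.1 mouth [ 593. -170.   52.] t 14.27 My -1.778 Fz -4.46
red [(160, 305, 211), (114, 249, 212), (699, 251, 238), (530, 303, 236), (1147, 256, 283), (317, 295, 277)]
blue [(2270, 372, 251)]
```

```bash
python3 -m inch '[-0.08,-0.05,0,0,0,-0.009,255, -0.16,-0.1,0,0,0,-0.0175,255, -0.24,-0.14,0,0,0,-0.026,255, -0.32,-0.19,0,0,0,-0.035,255, -0.32,-0.19,0,0,0,-0.035,255, -0.32,-0.19,0,0,0,-0.035,255]' | head -1
python3 tip.py t8.png
```

```text
time: 14.87
tilt 30.1 mouth [ 593. -170.   52.] t 14.87 My -1.810 Fz -3.87
red [(169, 304, 211), (131, 249, 212), (540, 302, 237), (703, 250, 238), (1149, 255, 284), (331, 294, 277)]
blue [(2264, 372, 251)]
```

```bash
python3 -m inch '[-0.08,-0.05,0,0,0,-0.009,255, -0.16,-0.1,0,0,0,-0.0175,255, -0.16,-0.1,0,0,0,-0.0175,255, -0.16,-0.1,0,0,0,-0.0175,255, -0.16,-0.1,0,0,0,-0.0175,255, -0.16,-0.1,0,0,0,-0.0175,255]' | head -1
python3 tip.py t9.png
```

```text
time: 15.47
tilt 31.0 mouth [ 593. -170.   52.] t 15.47 My -1.942 Fz -5.29
red [(175, 302, 211), (131, 245, 212), (563, 300, 237), (701, 246, 238), (1158, 252, 283), (378, 293, 278)]
blue [(2256, 372, 251)]
```

The weights have begun to creep at 31° and the puck is still. I'll add a little and wait.

```bash
python3 -m inch '[-0.08,-0.05,0,0,0,-0.009,255, -0.16,-0.1,0,0,0,-0.0175,255, -0.24,-0.14,0,0,0,-0.026,255, -0.24,-0.14,0,0,0,-0.026,255, -0.24,-0.14,0,0,0,-0.026,255, -0.24,-0.14,0,0,0,-0.026,255, -0.24,-0.14,0,0,0,-0.026,255, -0.24,-0.14,0,0,0,-0.026,255]' | head -1
python3 tip.py t10.png
```

```text
time: 16.23
tilt 32.5 mouth [ 593. -170.   52.] t 16.23 My -1.939 Fz -3.76
red [(243, 165, 213), (117, 189, 205), (164, 268, 211), (648, 268, 238), (1052, 269, 283)]
blue [(2253, 372, 251)]
```

```bash
python3 -m inch '[0,0,0,0,0,0,255, 0,0,0,0,0,0,255, 0,0,0,0,0,0,255, 0,0,0,0,0,0,255, 0,0,0,0,0,0,255]' | head -1
python3 tip.py t11.png
```

```text
time: 16.75
tilt 32.5 mouth [ 593. -170.   52.] t 16.75 My -1.812 Fz -3.91
red [(853, 154, 212), (250, 194, 205), (118, 206, 263), (779, 159, 280)]
blue [(2253, 372, 251)]
```

View pics/t11.png

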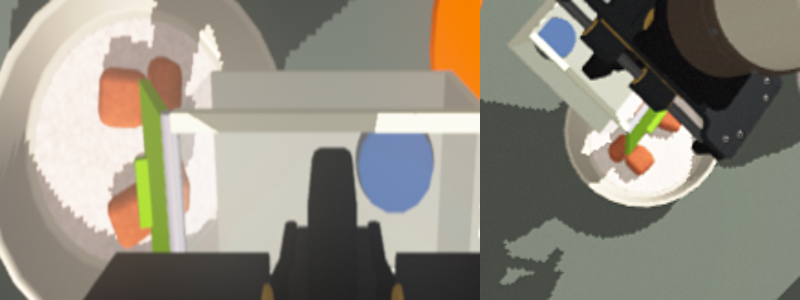

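All four weights are in the dish and the puck is still at the back of the caddy. I'll lift straight up, then turn upright.

```bash
python3 -m inch '[0.1,-0.15,0,0,0,0,255, 0.3,-0.45,0,0,0,0,255, 0.5,-0.85,0,0,0,0,255, 0.85,-1.35,0,0,0,0,255, 1.2,-1.85,0,0,0,0,255, 1.5,-2.35,0,0,0,0,255, 1.8,-2.85,0,0,0,0,255, 2.05,-3.2,0,0,0,0,255, 2.15,-3.37,0,0,0,0,255, 2.15,-3.37,0,0,0,0,255]' | head -2
python3 -m inch '[0,0,0,0,0,0.02,255, 0,0,0,0,0,0.06,255, 0,0,0,0,0,0.12,255, 0,0,0,0,0,0.19,255, 0,0,0,0,0,0.26,255, 0,0,0,0,0,0.34,255, 0,0,0,0,0,0.42,255, 0,0,0,0,0,0.49,255, 0,0,0,0,0,0.545,255, 0,0,0,0,0,0.567,255]' | head -2
python3 tip.py u1.png; python3 go.py .6 .2265 .16 27 0
```

```text
time: 17.68
tool_pos: [0.5955, -0.1703, 0.1991]
time: 18.52
tool_pos: [0.5929, -0.1702, 0.1988]
tilt 0.0 mouth [ 648. -172.  108.] t 18.52 My 0.074 Fz -4.00
red []
blue [(2311, 373, 251)]
shift cm [  0.59   3.87 -39.67] rot [ 0.0008 -0.5034  0.0027] t 18.6167 q [ -1.   23.1  -4.   -0.  -63.1  -0.8]
```

```bash
python3 -m inch '[0,0,-0.5,0,-0.01,0,255, -0.3,0,-1.7,0,-0.03,0,255, -0.6,0,-3.6,0,-0.06,0,255, -0.6,0,-5.8,0,-0.09,0,255, -0.6,0,-8,0,-0.12,0,255, -0.6,0,-10.2,0,-0.15,0,255, -0.6,0,-12.4,0,-0.18,0,255, -0.6,0,-14.6,0,-0.21,0,255, -0.4,0,-16.8,0,-0.24,0,255, -0.2,0,-19,0,-0.27,0,255]' | head -2; python3 go.py .6 .2265 .14 27 0
```

```text
time: 19.45
tool_pos: [0.6035, 0.0219, 0.1977]
shift cm [ -4.56   5.77 -19.95] rot [ 0.0006 -0.23    0.0023] t 19.45 q [ 17.4  21.9  -6.1  -0.  -62.2  -3.6]
```

```bash
python3 -m inch '[-0.5,0.2,-2.2,0,-0.03,0,255, -1,0.6,-4.4,0,-0.06,0,255, -1.5,1,-6.6,0,-0.09,0,255, -2,1.6,-8.8,0,-0.12,0,255, -2.5,2.2,-11,0,-0.15,0,255, -3,2.8,-13.2,0,-0.17,0,255, -3.5,3.4,-15.4,0,-0.19,0,255, -4,4,-17.4,0,-0.21,0,255, -4.3,4.5,-18.8,0,-0.23,0,255, -4.5,5,-19.7,0,-0.23,0,255]' | head -2
python3 -m inch '[0,0,0,0,0,0,255, 0,0,0,0,0,0,255, 0,0,0,0,0,0,255]' | head -2
python3 look.py .091 scene,wrist e1 caddy,caddy_handle; python3 go.py .6004 .227 .102 27 0
```

```text
time: 20.28
tool_pos: [0.6004, 0.2243, 0.1474]
time: 20.53
tool_pos: [0.6007, 0.221, 0.1485]
tcp [0.6007 0.221  0.1485] F [ 0.7573  0.2869 -2.8552] M [ 0.0369 -0.0407  0.0165] gap 0.0141 t 20.5333
origin [0.6006 0.221  0.0575] mouth [0.6497 0.2458 0.0574] tilt 0.06845470475468429
scene caddy 0.56 [0.602  0.222  0.0574] caddy [ 1.7569  0.2111 -0.1186]
scene caddy_handle 0.94 [0.5997 0.2225 0.1411] caddy [-0.1921  1.7306 83.57  ]
wrist caddy 0.63 [0.5974 0.2283 0.0613] caddy [0.5042 7.9233 3.7914]
wrist caddy_handle 0.68 [0.5985 0.2227 0.1453] caddy [-1.2287  2.4349 87.7548]
shift cm [-0.24  4.68 -0.55] rot [ 0.0005 -0.0042  0.0003] t 20.8333 q [ 34.6  27.6  -4.3  -0.  -58.1  -7.9]
```

```bash
python3 -m inch '[-0.1,0.6,-0.2,0,0,0,255, -0.2,1.4,-0.4,0,0,0,255, -0.24,2.2,-0.5,0,0,0,255, -0.24,3,-0.55,0,0,0,255, -0.24,3.6,-0.55,0,0,0,255, -0.24,4.1,-0.55,0,0,0,255, -0.24,4.4,-0.55,0,0,0,255, -0.24,4.6,-0.55,0,0,0,255, -0.24,4.6,-0.55,0,0,0,255, -0.24,4.6,-0.55,0,0,0,255]'; python3 -m inch '[0,0.1,0,0,0,0,255, 0,0.2,0,0,0,0,255, 0,0.2,0,0,0,0,255, 0,0.2,0,0,0,0,255]' | sed -n 2,4p;  python3 -m inch '[0,0.1,0,0,0,0,255, 0,0.1,0,0,0,0,255, 0,0.1,0,0,0,0,255]' | sed -n '2p;4p'; python3 -m inch '[0,0.1,0,0,0,0,255, 0,0.1,0,0,0,0,255, 0,0.1,0,0,0,0,255]' | sed -n '2p;4p'
```

```text
time: 21.67
tool_pos: [0.6004, 0.2277, 0.1026]
orientation: [[-0.892, -0.0, 0.451], [-0.451, 0.0, -0.892], [0.0, -1.0, -0.0]]
contact_force: [-0.7, -0.1, -4.4]
finger_gap: 0.0138
tool_pos: [0.6002, 0.2276, 0.1005]
orientation: [[-0.892, -0.001, 0.451], [-0.451, 0.0, -0.892], [0.001, -1.0, -0.0]]
contact_force: [0.9, 0.5, -4.1]
tool_pos: [0.6001, 0.2276, 0.0993]
contact_force: [0.3, 0.3, -3.4]
tool_pos: [0.6002, 0.2277, 0.0984]
contact_force: [0.1, 1.0, -3.1]
```

```bash
for i in 1; do python3 -m inch '[0,0.1,0,0,0,0,255, 0,0.1,0,0,0,0,255, 0,0.1,0,0,0,0,255]' | sed -n '2p;6p'; done;  python3 -m inch '[0,0,0,0,0,0,255]' | grep -E 'tool_pos|contact'; python3 -m inch '[0,0.1,0,0,0,0,255, 0,0.1,0,0,0,0,255, 0,0.1,0,0,0,0,255]' | grep -E 'tool_pos|contact'
```

```text
tool_pos: [0.6002, 0.2276, 0.0983]
tool_pos: [0.6002, 0.2277, 0.0983]
contact_force: [-3.9, -0.6, 4.6]
tool_pos: [0.6002, 0.2277, 0.0983]
contact_force: [-5.2, -0.6, 8.3]
```

Contact with the trivet at TCP z 0.098. I'll ease off the pressure and open.

```bash
python3 -m inch '[0,-0.15,0,0,0,0,255, 0,-0.15,0,0,0,0,255, 0,-0.15,0,0,0,0,210, 0,-0.15,0,0,0,0,190, 0,-0.15,0,0,0,0,150, 0,-0.15,0,0,0,0,100, 0,-0.15,0,0,0,0,60, 0,-0.15,0,0,0,0,60, 0,-0.15,0,0,0,0,60, 0,-0.15,0,0,0,0,60]' | grep -E 'tool_pos|contact|gap'
python3 -m inch '[0,-0.3,0,0,0,0,60, 0,-1,0,0,0,0,60, 0,-2,0,0,0,0,60, 0,-3,0,0,0,0,60, 0,-5,0,0,0,0,60, 0,-7,0,0,0,0,60, 0,-9,0,0,0,0,60, 0,-11,0,0,0,0,60, 0,-12,0,0,0,0,60, 0,-12,0,0,0,0,60]'  | grep -E 'time|tool_pos|contact|gap'
python3 - <<'E'
from h import *
np.set_printoptions(precision=4,suppress=True)
a,_=snap('scene');p,d=snap('top');wr,_=snap('wrist')
for n in ['caddy','dish','jar','ramekin','rolling_pin','weight','puck']:
    regs=[]
    for r in place_of('top',n)[:4]: print('top',n,round(r['confidence'],2),w('top',r['centre']))
P=pts('top',d,np.ones(d.shape,bool)); col=p[d>0].astype(int)
Q=P[(np.hypot(P[:,0]-.6,P[:,1]-.227)<.06)&(P[:,2]>.095)&(P[:,2]<.125)&(col.max(1)<70)]
if len(Q)>9: print('handle',np.median(Q[:,2]),cv2.minAreaRect((Q[:,:2]*1000).astype(np.float32)))
Q=P[(np.hypot(P[:,0]-.618,P[:,1]+.174)<.09)&(P[:,2]>.026)&(P[:,2]<.04)];print('dish',cv2.minEnclosingCircle((Q[:,:2]*1000).astype(np.float32)))
cv2.imwrite('pics/f1.png',np.vstack([np.hstack([cv2.resize(a[90:290,310:510],(300,300)),cv2.resize(a[290:430,210:370],(343,300))]),np.hstack([cv2.resize(p[130:270,110:270],(300,262)),cv2.resize(p[130:270,320:480],(343,262))])]))
E
```

```text
tool_pos: [0.6003, 0.2277, 0.0979]
contact_force: [-0.5, -0.8, 0.3]
finger_gap: 0.0537
time: 24.75
tool_pos: [0.6017, 0.2284, 0.2221]
contact_force: [0.3, 0.3, -0.4]
finger_gap: 0.0667
top caddy 0.63 [0.6007 0.2262 0.0048]
top dish 0.7 [ 0.6148 -0.1737  0.0006]
top jar 0.58 [ 0.7282 -0.0291 -0.0004]
top ramekin 0.61 [ 0.4171 -0.0342  0.0024]
top rolling_pin 0.66 [ 0.7608  0.2579 -0.003 ]
top weight 0.63 [ 0.597  -0.1724  0.0204]
top weight 0.61 [ 0.5979 -0.1933  0.0184]
top weight 0.57 [ 0.6245 -0.1962  0.0168]
top weight 0.4 [ 0.6264 -0.1514  0.0204]
top puck 0.24 [0.602  0.2289 0.0908]
handle 0.10711547521525511 ((609.9417724609375, 203.12477111816406), (13.784594535827637, 5.282103061676025), 5.715540409088135)
dish ((615.0188598632812, -172.32431030273438), 71.99726104736328)
```

View pics/f1.png

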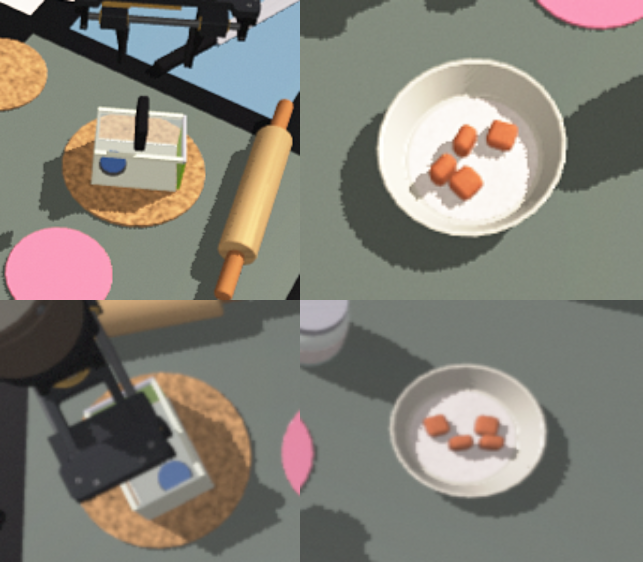

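The caddy stands upright on the middle of the trivet with its flap shut and the puck inside. All four weights lie in the dish and the gripper is clear.

```bash
python3 -m inch '[0,-12.5,0,0,0,0,60, 0,-12.5,0,0,0,0,60]' >/dev/null; python3 -c "
from station import env
print(env.sense()['time'],env.sense()['tool_pos'],env.sense()['qvel']); print(env.hand_in())"
```

```text
25.4167 [0.59906559 0.22694082 0.29871057] [ 2.36917070e-02 -1.53175042e+01  5.45576721e+01  1.57240118e+00
 -6.33969602e+01 -5.50508064e-03]
the job is handed in; nothing more can be done
None
```

I tipped the caddy over the dish to 32.5°, all four weights slid in, and I stood it back on the large cork trivet and let go. The job was handed in at about 25 s of the 58 s allowed; no verdict is reported.

- **Tipping:** I went in 1–2° steps while watching through the wrist camera. The weights began to creep at 31°. The puck stayed put the whole time.
- **Weights and dish:** all four weights were found within about 30 mm of the dish centre. The dish measured within about 2 mm of where it started.
- **Caddy:** it stood upright with the flap shut and the puck inside, within about 2 mm of the trivet's middle. The gripper was open and well above it.
- **Other things:** the jar and ramekin were within about 2 mm of their first readings. The rolling pin read within about 4 mm, which is the network's own error.

**What was off or disagreed:**
- **Grip:** the fingers had not fully closed when the lift began, so they gripped about 4 mm lower on the handle than planned. I corrected for that.
- **Handle check:** the last handle measurement from the top camera was useless because the gripper blocked the view.
- **Puck check:** the final puck reading from the network was a low-confidence false hit, so I judged the puck by eye.
- **Arm at hand-in:** I typed one extra upward row, so the arm was still rising, clear of everything.

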